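# Hold the dip probe in the dry block's well

### The arm

A 7-joint arm with a two-finger parallel gripper is mounted at the origin on the work surface. World frame = base frame: x ahead of the robot, y to its left, z up, the work surface at z = 0. Lengths are in m, angles in rad, forces in N, time in s.
With the tool pointing down it reaches from about 0.4 to 0.85 m from the base axis. Payload 4.5 kg.
Tool frame: the origin (TCP) lies between the finger pads; the fingertips stand 19 mm ahead of it and the grasp point (between the pads) is the TCP (r.nose_length is the distance from the TCP to the fingertips, in m); z points along the fingers, x is the direction in which the jaws open and shut, and the axes are right-handed (so a half turn about z gives the same grasp; the last joint's range is limited). The gripper opens to 88 mm and grips with 3 to 60 N. Pads are 18 mm wide; open, the fingers measure 123 mm over their backs; the gripper's body (75 mm by 187 mm) begins 45 mm behind the grasp point.
Start: joints at [-1.313, 0.689, -0.195, 1.565, 0.157, 0.902, -0.215], TCP at [0.139, 0.609, 0.258] pointing down, gripper open.
Joint ranges: [-3.01, 3.01], [-0.46, 2.08], [-1.47, 1.51], [0.13, 2.56], [-1, 4.14], [0.04, 2.09], [-2.66, 2.66]. Speed limits (rad/s): [2.57, 2.57, 3.14, 3.14, 3.14, 3.14, 3.14].

### API

Orientations are given as a unit quaternion [x, y, z, w].
In Python, from plant import get_state, vision, r gives the robot as it stands.
- The arm moves only by the tool play_rows, never from a script. Its argument "deltas" is a list that holds one entry, the list of rows, each a list of 7 numbers: the gripper command: -1 is fully open, 1 is shut, values between are in proportion, then the shift along the tool's x, y, z normalised to -1 to 1, where 1 is 300 mm, then the turn, a rotation vector about the tool's x, y, z normalised to -1 to 1, where 1 is pi rad. A call has 1 to 5 rows; each row is the pose to reach, as a shift and turn from the pose measured when the call began, along the tool's axes at that moment, turning the shorter way round; what a row does not reach only later rows make up. A row lasts 1/8 s, in which the tool goes at most 62.5 mm and 10.7 degrees, less where a joint would pass 70% of its speed; a pose out of reach is approached as far as the arm can. A call with a number of a shift or a turn outside -1 to 1 is refused whole. A call with a gripper value outside its range is refused whole. The fingers move at their own pace and stop on an object; "force" is the grip in N (left out, the last holds). Time passes only in rows, so rows that repeat a pose let the fingers close. It gives the time, the measured TCP pose, the force and the opening at its end, in the units of the state.
- get_state(): the state, without advancing time (a new reading comes with each control period).
- vision.snapshot(name): name is "scene" or "top"; returns the picture (384x512x3 uint8, red, green, blue); there is no depth.
- vision.camera_model(name): a dict with "vfov" (degrees; the focal length in pixels is half the picture's height over the tangent of half this angle, whatever the lens; pixels are square), "cx", "cy" (the principal point, pixels), "k1" (the pictures are not rectified: a ray, as slopes to the right and down, at radius r is drawn at 1 + k1 r^2 times it, then the intrinsics apply), "world_to_cam" (4x4, takes a point from world to camera coordinates). Camera axes: x right, y up, looking along -z (the intrinsics and any distortion apply to the point x, -y, -z); pixel columns grow to the right and rows downward; lengths in m; the calibration is good to about 2 mm. A picture is of the moment at which its call begins. camera_model takes no time and is no camera call.
- r.finish_job(): hands the job in, once; it reports no verdict.
The state is a dict: "clock": time; "q": joint angles; "qd": joint speeds; "joint_torque": joint torques, N m; "tool_pos": TCP position; "eef_rot": TCP orientation; "contact_force": force on the tool from outside, world axes, zero at the start; "moment": the same for the moment, N m; "opening": opening from 0.0 (shut) to 1.0 (fully open).
Only numpy, scipy, OpenCV 4.12 (cv2) and the standard library are available. Lean on these libraries where they do the work, as an engineer would, in place of code of your own. Each camera call takes 0.05 s, during which the arm holds its last target.

### The job

Take a check reading in the dry block: first slide the guide arm by its upright knob fully home against the stop, so that its eye stands over the collared well. Then take the dip probe (the instrument with the tall, plain cylindrical handle) out of the rack, lower it upright through the guide eye and on through the well's collar, and finish while still holding it there, its tip well down in the well (about two thirds of the depth) but clear of the bottom. Leave the guide home, the other two instruments in the rack, and the bottle, vials, marker and clear box where they are.

Things in the scene. Friction and masses are not known exactly. Their poses are not given: they have to be found in the camera images.
- station: Fixed dry block, a grey block 120 x 220 mm (its x, y) and 50 mm tall with a slide rail along the far part of its top; position and yaw vary. Origin at the centre of its underside. The guide arm slides along its y axis. It has one open well, at x = -25, y = -60 mm, under a square steel collar; the dark discs beside it are plugged wells.
- guide (a joint): Slide of the guide arm in m: 0 = parked at the +y end of the rail, 0.12 = fully home against the stop at the -y end (moves towards the station's -y as it grows). Stiff slide, about 3 N of friction; stays where it is left and does not spring back.
- guide_knob (a point): Centre of the upright black cylindrical knob on the guide arm, 18 mm in diameter, 40 mm tall (20 mm above and below this point), 131 mm above the table; it stands on the aluminium arm, whose top is 20 to 22 mm below this point. The square eye plate lies 70 mm from it towards the station's -x. Same axes as the station.
- guide_eye (a point): Centre of the hole in the guide arm's eye plate (the upper bushing), at the plate's upper face, 109 mm above the table. Plate 42 x 42 mm, 12 mm thick; hole 14 mm in diameter, straight through, with a 2 mm chamfer. When the guide is home it stands exactly above the well. Same axes as the station.
- well_mouth (a point): Centre of the mouth of the well's collar (the lower bushing), at its upper face, 60 mm above the table and 49 mm below the eye's upper face. Collar 40 x 40 mm, 10 mm thick, hole 13 mm in diameter with a 2 mm chamfer; the well below it is 21 mm wide. The well's bottom is 52 mm below this point. Same axes as the station.
- rack: Fixed white two-deck rack, 70 x 200 mm (its x, y), 88 mm tall; origin at the centre of its underside; position and yaw vary. Three instruments stand in a row along its y axis at y = -65, 0 and +65 mm, in 13 mm holes, their tips on its base 10 mm above the table; which stands where varies.
- probe: The dip probe as a whole, loose, about 80 g: a steel stem 10 mm in diameter and 120 mm long, tapering over the last 6 mm to 4 mm, below a black round cylindrical handle 20 mm in diameter and 50 mm tall; 170 mm overall. Origin at the tip's end, z along the stem towards the handle (up).
- probe_grip (a point): Centre of the dip probe's handle, on its axis, 145 mm above its tip; the place to grip it. Same axes as the probe.
- probe_tip (a point): The lower end of the dip probe's stem, on its axis. Same axes as the probe.
- tamper_top (a point): Not to be moved: centre of the flat round 38 mm disc, 12 mm thick, on top of another instrument in the rack (top 147 mm above the table).
- paddle_top (a point): Not to be moved: centre of the flat grip (7 x 36 mm, 45 mm tall) of the third instrument in the rack (top 175 mm above the table).
- bottle: Amber bottle, 52 mm in diameter, 100 mm tall, standing on the table; origin under its centre. Not to be moved.
- vial0: Small capped vial, 28 mm in diameter, 55 mm tall, standing; origin under its centre. Not to be moved.
- vial1: Another vial like vial0. Not to be moved.
- tipbox: Clear closed box 85 x 120 x 50 mm on the table; origin under its centre. Not to be moved.
- marker: White and black marker pen lying on the table, about 120 mm long, 14 mm thick. Not to be moved.
Mind the look-alikes: they are no part of the job. What is shaped like the probe but green or orange is not meant.

How it is judged:
By the outcome, as a careful person would: the job done as asked, in the order asked, and still so for the second after the job is handed in, while the arm keeps its last pose, push and grip.
It also fails if it takes over 64 s, if anything falls off the work surface, if the arm or the gripper's body presses on something with over 40 N, if the wrist force passes 120 N, or if a joint passes its speed limit or range.

## Working session

There is one attempt and no reset: what is moved stays moved. The work goes in short steps, Python scripts to look and compute and a tool call to move; the robot and the scene stay as the last step left them, time stands still between calls to the robot, and variables do not carry over. Pictures are saved under pics/ and viewed, and the job is handed in when it is done.

Besides the shell and the picture viewer there is one more tool, called as name([rows], argument=value, ...), one row to a line, values as JSON. play_rows: Moves the arm, as the interface text tells. Scaled input: -1 to 1 covers 300 mm each way for a shift and pi rad each way for a turn. Its arguments: {"type":"object","properties":{"deltas":{"type":"array"},"force":{"type":"number"}},"required":["deltas"]}

```bash
ls; mkdir -p pics
cat > h.py <<'E'
import numpy as np, cv2
from plant import get_state, vision, r
E
python3 - <<'E'
from h import *
for n in ["scene","top"]:
    im=vision.snapshot(n); cv2.imwrite(f"pics/{n}0.png",im[:,:,::-1]); m=vision.camera_model(n); print(n,m)
s=get_state(); print({k:np.round(v,4) for k,v in s.items()}, r.nose_length)
E
```

```text
pics
scene {'vfov': 50.54050040254506, 'cx': 255.11671045744782, 'cy': 191.41403294181825, 'k1': -0.13691019787119374, 'world_to_cam': array([[-0.6049013 ,  0.79601666,  0.0212581 ,  0.28947854],
       [-0.44095246, -0.35707488,  0.82344305,  0.17973716],
       [ 0.66306512,  0.48872796,  0.56700056, -1.41708443],
       [ 0.        ,  0.        ,  0.        ,  1.        ]])}
top {'vfov': 55.6951337875397, 'cx': 252.5480692153899, 'cy': 190.42995012167106, 'k1': 0.0406059231690011, 'world_to_cam': array([[-0.01107823, -0.99982944, -0.01477684,  0.08181431],
       [ 0.99389976, -0.01263178,  0.10956146, -0.55421056],
       [-0.10972943, -0.01347295,  0.99387018, -0.89710799],
       [ 0.        ,  0.        ,  0.        ,  1.        ]])}
{'clock': np.float64(0.1), 'q': array([-1.3132,  0.6899, -0.1945,  1.5662,  0.1574,  0.9025, -0.2151]), 'qd': array([-0.0005, -0.0017, -0.0026, -0.0045, -0.0007, -0.0021,  0.0009]), 'joint_torque': array([-4.10000e-03, -5.28497e+01, -1.27170e+00, -1.53837e+01,
       -5.25000e-02,  2.00000e-03,  1.00000e-04]), 'tool_pos': array([0.1386, 0.6089, 0.257 ]), 'eef_rot': array([ 7.816e-01,  6.238e-01, -6.000e-04,  6.000e-04]), 'contact_force': array([-0.9555, -0.6525, -0.1888]), 'moment': array([0.0083, 0.0556, 0.0017]), 'opening': np.float64(1.0027)} 0.019
```

View pics/scene0.png

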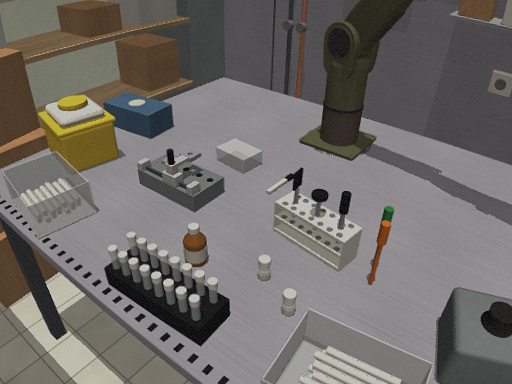

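View pics/top0.png

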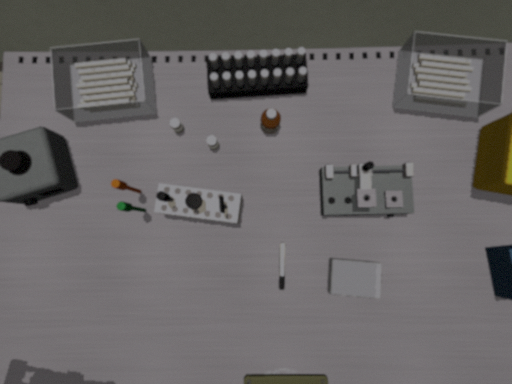

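The probe candidates in the scene view are the black cylinder at (345,203), the tamper disc at (320,196), the paddle grip at (297,178), the green one at (388,215) and the orange one at (383,233). By the description I choose the black cylinder at (345,203), which is at (164,197) in the top view. I'll check it in enlarged crops and measure.

```bash
cat >> h.py <<'E'
def K(m):
    f=192/np.tan(np.radians(m['vfov'])/2); return np.array([[f,0,m['cx']],[0,f,m['cy']],[0,0,1.]]), np.array([m['k1'],0,0,0.])
def ray(n,uv):
    m=vision.camera_model(n); k,d=K(m); p=cv2.undistortPoints(np.array([[uv]],float),k,d)[0,0]
    T=np.array(m['world_to_cam']); R=T[:3,:3]; o=-R.T@T[:3,3]; v=R.T@np.array([p[0],-p[1],-1]); return o,v/np.linalg.norm(v)
def onz(n,uv,z):
    o,v=ray(n,uv); return o+v*(z-o[2])/v[2]
def tri(a,b):
    o1,v1=ray('scene',a); o2,v2=ray('top',b)
    t=np.linalg.lstsq(np.c_[v1,-v2],o2-o1,rcond=None)[0]; p,q=o1+v1*t[0],o2+v2*t[1]; return (p+q)/2,np.linalg.norm(p-q)
def proj(n,X):
    m=vision.camera_model(n); k,d=K(m); T=np.array(m['world_to_cam']); c=T[:3,:3]@np.array(X)+T[:3,3]
    return cv2.projectPoints(np.array([[c[0],-c[1],-c[2]]]),np.zeros(3),np.zeros(3),k,d)[0].ravel()
def crop(im,x,y,w,h,s,name):
    cv2.imwrite(name,cv2.resize(im[y:y+h,x:x+w,::-1],None,fx=s,fy=s,interpolation=cv2.INTER_CUBIC))
E
python3 - <<'E'
import cv2
from h import crop
import numpy as np
t=cv2.imread('pics/top0.png')[:,:,::-1]; s=cv2.imread('pics/scene0.png')[:,:,::-1]
crop(t,310,150,120,75,6,'pics/ct_st.png'); crop(t,100,160,150,70,5,'pics/ct_rk.png')
crop(s,125,135,110,80,7,'pics/cs_st.png'); crop(s,260,155,140,110,5,'pics/cs_rk.png')
E
```

```text
(no output)
```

View pics/ct_st.png

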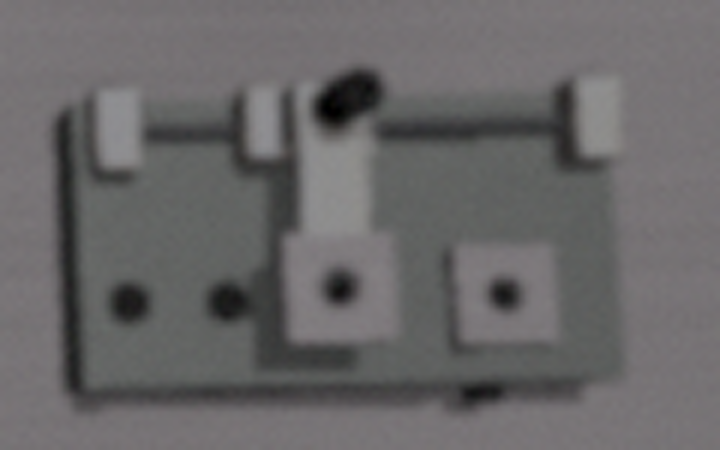

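View pics/ct_rk.png

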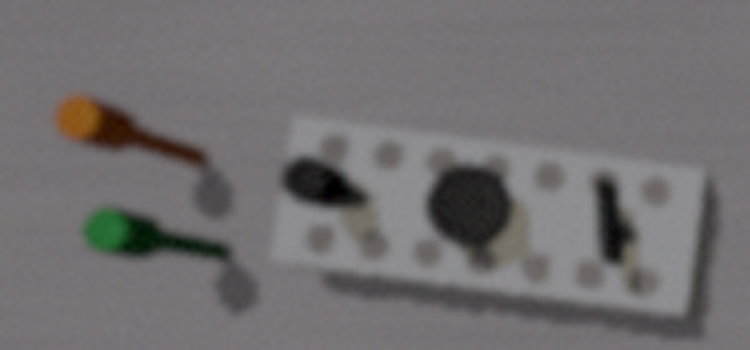

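View pics/cs_st.png

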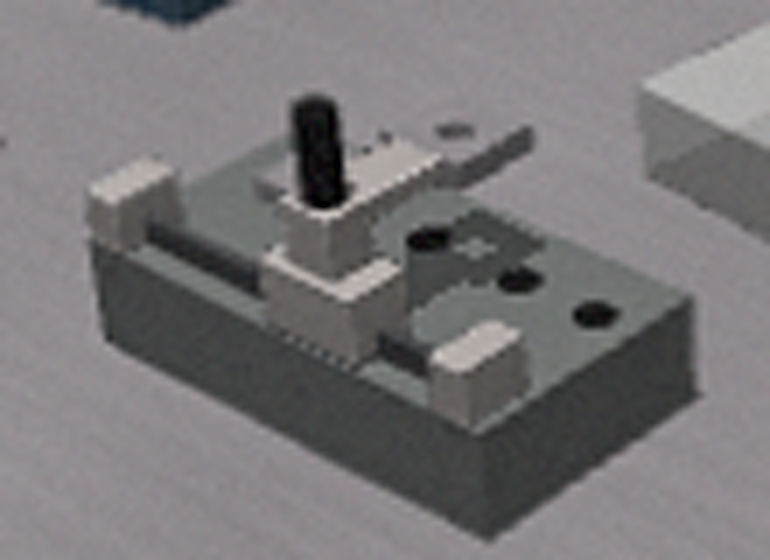

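View pics/cs_rk.png

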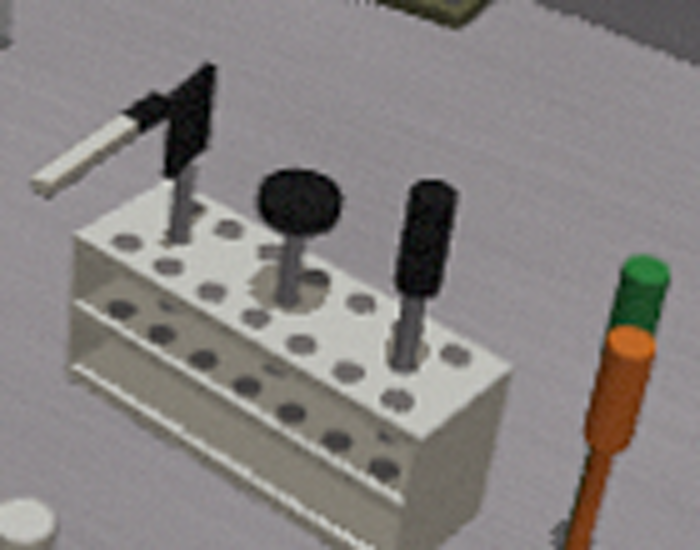

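Run:
```python
from h import *
np.set_printoptions(precision=4,suppress=True)
T=lambda x,y,s,ox,oy:(ox+(x+.5)/s-.5,oy+(y+.5)/s-.5)
st=lambda x,y:T(x,y,6,310,150); rk=lambda x,y:T(x,y,5,100,160)
ss=lambda x,y:T(x,y,7,125,135); sr=lambda x,y:T(x,y,5,260,155)
print('eye',onz('top',st(341,288),.109)); print('well',onz('top',st(505,294),.060))
c=[onz('top',st(*p),.05) for p in [(75,108),(612,95),(625,378),(80,388)]]; print('st',np.array(c),[np.linalg.norm(c[i]-c[i-1]) for i in range(4)], np.mean(c,0))
print('knobtop scene',onz('scene',ss(318,103),.151),'top',onz('top',st(362,88),.151))
print('knob tri bottom scene',onz('scene',ss(325,197),.111),onz('top',st(332,108),.111))
c=np.array([onz('top',rk(*p),.088) for p in [(295,117),(705,167),(690,317),(272,262)]]); print('rk',c,[np.linalg.norm(c[i]-c[i-1]) for i in range(4)], c.mean(0))
d=c[0]+c[3]-c[1]-c[2]; d/=np.linalg.norm(d); print('rack y dir',d, 'probe expected',c.mean(0)+.065*d)
print('probe top scene',onz('scene',sr(434,188),.18),'top',onz('top',rk(303,178),.18))
print('tri',tri(sr(434,188),rk(303,178)))
print('handle bottom scene',onz('scene',sr(415,287),.13), 'stem@rack',onz('scene',sr(404,364),.088))
print('dec', onz('top',rk(107,230),.18),onz('top',rk(80,118),.18),onz('scene',sr(644,268),.18),onz('scene',sr(630,342),.18))
```

```text
eye [ 0.5265 -0.1891  0.109 ]
well [ 0.5276 -0.2693  0.06  ]
st [[ 0.6085 -0.1     0.05  ]
 [ 0.6106 -0.3209  0.05  ]
 [ 0.4935 -0.3193  0.05  ]
 [ 0.4916 -0.0984  0.05  ]] [np.float64(0.1168850487252542), np.float64(0.22085454176539102), np.float64(0.11711424046637864), np.float64(0.2209161729056286)] [ 0.551  -0.2096  0.05  ]
knobtop scene [ 0.5971 -0.1858  0.151 ] top [ 0.597  -0.1875  0.151 ]
knob tri bottom scene [ 0.5974 -0.1872  0.111 ] [ 0.5965 -0.1881  0.111 ]
rk [[0.5697 0.3001 0.088 ]
 [0.543  0.1031 0.088 ]
 [0.4715 0.1108 0.088 ]
 [0.5001 0.3099 0.088 ]] [np.float64(0.0702398774615437), np.float64(0.19880374150348384), np.float64(0.0718910202601537), np.float64(0.20111154910167278)] [0.5211 0.206  0.088 ]
rack y dir [0.1382 0.9904 0.    ] probe expected [0.5301 0.2704 0.088 ]
probe top scene [0.5289 0.2698 0.18  ] top [0.5309 0.271  0.18  ]
tri (array([0.5308, 0.2706, 0.1814]), np.float64(0.00010599895780983463))
handle bottom scene [0.5309 0.2701 0.13  ] stem@rack [0.5306 0.2714 0.088 ]
dec [0.5097 0.354  0.18  ] [0.558  0.3669 0.18  ] [0.5261 0.3614 0.18  ] [0.5742 0.3752 0.18  ]
```

The measurements agree with each other: the eye-to-well distance is 80 mm, the rack and station sizes match, and the probe triangulates to a top height of 181 mm. The crop shows the black plain cylinder in the rack's +y hole, as described. First I'll go to the knob.

```bash
cat >> h.py <<'E'
from scipy.spatial.transform import Rotation as Ro
np.set_printoptions(precision=4,suppress=True)
def go(p,phi):
    """phi: world angle (deg) of tool x, tool pointing down"""
    s=get_state(); R=Ro.from_quat(s['eef_rot']); a=np.radians(phi); x=np.array([np.cos(a),np.sin(a),0]); z=np.array([0,0,-1.]); 
    Rt=Ro.from_matrix(np.c_[x,np.cross(z,x),z]); sh=R.inv().apply(np.array(p)-s['tool_pos'])/.3; rv=(R.inv()*Rt).as_rotvec()/np.pi
    print('shift',np.round(sh,4),'turn',np.round(rv,4))
def st():
    s=get_state(); R=Ro.from_quat(s['eef_rot']).as_matrix(); print('t',s['clock'],'pos',s['tool_pos'],'phi',np.degrees(np.arctan2(R[1,0],R[0,0])),'z',R[:,2],'F',s['contact_force'],'open',s['opening'],'q',s['q'])
E
python3 - <<'E'
from h import *
st(); go([.40,.40,.26],90.6)
E
```

```text
t 0.1 pos [0.1386 0.6089 0.257 ] phi 77.18364067858039 z [-0.0002 -0.0016 -1.    ] F [-0.9555 -0.6525 -0.1888] open 1.0027407136080035 q [-1.3132  0.6899 -0.1945  1.5662  0.1574  0.9025 -0.2151]
shift [-0.4857  1.004  -0.009 ] turn [-0.      0.0005 -0.0745]
```

play_rows([
  [[-1,-0.49,0.98,-0.01,0,0,-0.074],[-1,-0.49,0.98,-0.01,0,0,-0.074],[-1,-0.49,0.98,-0.01,0,0,-0.074],[-1,-0.49,0.98,-0.01,0,0,-0.074],[-1,-0.49,0.98,-0.01,0,0,-0.074]],
])

```text
clock: 0.72
tool_pos: [0.3813, 0.4092, 0.2599]
eef_rot: [0.704, 0.71, -0.001, 0.001]
contact_force: [-0.3, -0.7, -0.3]
opening: 1.003
```

Run:
```python
from h import *
st(); go([.55,.12,.26],90.6)
```

```text
t 0.725 pos [0.3813 0.4092 0.2599] phi 90.51269560865163 z [-0.0005 -0.002  -1.    ] F [-0.2991 -0.6878 -0.2904] open 1.002794231924252 q [-0.7229  0.6078 -0.2991  1.7594  0.2352  0.8114  0.445 ]
shift [-0.9691  0.5538  0.0014] turn [-0.0002  0.0006 -0.0005]
```

play_rows([
  [[-1,-0.97,0.55,0,0,0,0],[-1,-0.97,0.55,0,0,0,0],[-1,-0.97,0.55,0,0,0,0],[-1,-0.97,0.55,0,0,0,0],[-1,-0.97,0.55,0,0,0,0]],
])

```text
clock: 1.35
tool_pos: [0.5374, 0.1386, 0.2602]
eef_rot: [0.704, 0.71, -0.001, 0.0]
contact_force: [1.2, 0.9, -0.5]
opening: 1.003
```

Run:
```python
from h import *
st(); go([.597,-.187,.24],90.6)
```

```text
t 1.35 pos [0.5374 0.1386 0.2602] phi 90.51784289048398 z [-0.0009 -0.0019 -1.    ] F [ 1.1881  0.9367 -0.5349] open 1.0031005426188286 q [-0.1351  0.6049 -0.3318  1.7711  0.2605  0.8103  0.9865]
shift [-1.087   0.1889  0.0692] turn [-0.0003  0.0006 -0.0005]
```

play_rows([
  [[-1,-1,0.189,0,0,0,0],[-1,-1,0.189,0,0,0,0],[-1,-1,0.189,0,0,0,0],[-1,-1,0.189,0,0,0,0],[-1,-1,0.189,0,0,0,0]],
])

```text
clock: 1.98
tool_pos: [0.5966, -0.1634, 0.2603]
eef_rot: [0.704, 0.71, -0.001, 0.0]
contact_force: [0.6, 0.3, -0.2]
opening: 1.0
```

Run:
```python
from h import *
st(); go([.597,-.187,.21],90.6)
```

```text
t 1.975 pos [ 0.5966 -0.1634  0.2603] phi 90.46396394835143 z [-0.0016 -0.002  -1.    ] F [ 0.5965  0.2973 -0.2028] open 1.0003793657821503 q [ 0.3883  0.6911 -0.3548  1.5767  0.2835  0.9261  1.5156]
shift [-0.0783  0.0008  0.1679] turn [-0.0005  0.0006 -0.0008]
```

play_rows([
  [[-1,-0.079,0.002,0.168,0,0,0],[-1,-0.079,0.002,0.168,0,0,0],[-1,-0.079,0.002,0.168,0,0,0]],
])

```text
clock: 2.35
tool_pos: [0.598, -0.1852, 0.2108]
eef_rot: [0.704, 0.711, -0.0, -0.0]
contact_force: [0.6, 1.0, 0.6]
opening: 0.999
```

Run:
```python
from h import *
st(); go([.597,-.187,.137],90.6)
im=vision.snapshot('scene'); crop(im,100,60,160,150,4,'pics/s1.png')
im=vision.snapshot('top'); crop(im,300,130,140,110,5,'pics/t1.png')
```

```text
t 2.35 pos [ 0.598  -0.1852  0.2108] phi 90.57439909395197 z [-0.0007 -0.0003 -1.    ] F [0.5539 1.046  0.6282] open 0.9988542601254156 q [ 0.4123  0.7586 -0.3391  1.604   0.3147  0.834   1.5271]
shift [-0.006  -0.0031  0.2458] turn [-0.0002  0.0001 -0.0001]
```

View pics/s1.png

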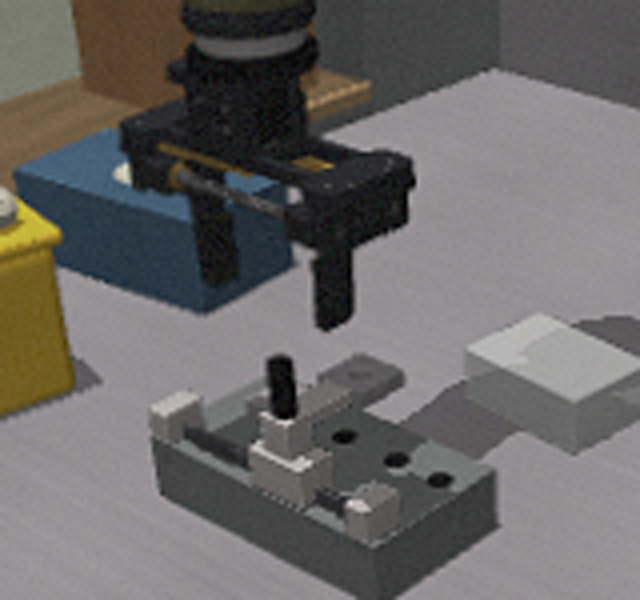

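The fingers stand above the knob, which is at about (170,157) in the scene view, one on each side along the rail. Now I'll lower and grip.

play_rows([
  [[-1,-0.006,-0.003,0.13,0,0,0],[-1,-0.006,-0.003,0.2,0,0,0],[-1,-0.006,-0.003,0.245,0,0,0],[-1,-0.006,-0.003,0.245,0,0,0]],
], force=15)

```text
clock: 2.95
tool_pos: [0.5982, -0.1858, 0.1385]
eef_rot: [0.703, 0.712, 0.0, 0.001]
contact_force: [-0.4, -0.1, 0.1]
opening: 0.996
```

play_rows([
  [[1,0,0,0,0,0,0],[1,0,0,0,0,0,0],[1,0,0,0,0,0,0],[1,0,0,0,0,0,0],[1,0,0,0,0,0,0]],
], force=15)

```text
clock: 3.58
tool_pos: [0.5982, -0.1859, 0.1386]
eef_rot: [0.703, 0.711, 0.0, 0.001]
contact_force: [0.2, -0.2, -0.5]
opening: 0.458
```

Run:
```python
from h import *
st(); go([.5975,-.265,.137],90.6)
```

```text
t 3.575 pos [ 0.5982 -0.1859  0.1386] phi 90.71195038637381 z [ 0.0016 -0.0009 -1.    ] F [ 0.1681 -0.1942 -0.4863] open 0.4575289606049952 q [ 0.3928  0.8519 -0.3018  1.6565  0.3613  0.6869  1.4899]
shift [-0.2637 -0.0056  0.0055] turn [0.0005 0.0003 0.0006]
```

play_rows([
  [[1,0,0,0,0,0,0],[1,0,0,0,0,0,0],[1,0,0,0,0,0,0],[1,0,0,0,0,0,0],[1,0,0,0,0,0,0]],
])

```text
clock: 4.2
tool_pos: [0.5982, -0.1865, 0.1386]
eef_rot: [0.703, 0.711, -0.0, 0.001]
contact_force: [1.0, -2.9, -0.8]
opening: 0.202
```

Gripped: an opening of 0.202 is about 18 mm. Now I'll slide the knob towards -y.

play_rows([
  [[1,-0.06,0,0,0,0,0],[1,-0.12,0,0,0,0,0],[1,-0.17,0,0,0,0,0],[1,-0.21,0,0,0,0,0],[1,-0.24,0,0,0,0,0]],
])

```text
clock: 4.82
tool_pos: [0.5988, -0.2594, 0.1386]
eef_rot: [0.703, 0.711, -0.0, 0.001]
contact_force: [0.0, 3.2, 0.0]
opening: 0.195
```

Run:
```python
from h import *
st()
```

```text
t 4.825 pos [ 0.5988 -0.2594  0.1386] phi 90.64104509278737 z [ 0.0014 -0.0014 -1.    ] F [0.0474 3.1636 0.0063] open 0.19470391833106654 q [ 0.5067  0.8827 -0.3204  1.5696  0.3673  0.7476  1.6064]
```

play_rows([
  [[1,-0.01,0,0,0,0,0],[1,-0.02,0,0,0,0,0],[1,-0.028,0,0,0,0,0],[1,-0.028,0,0,0,0,0]],
])

```text
clock: 5.32
tool_pos: [0.5989, -0.268, 0.1386]
eef_rot: [0.703, 0.711, -0.0, 0.001]
contact_force: [-0.7, 1.7, 0.4]
opening: 0.196
```

play_rows([
  [[1,-0.005,0,0,0,0,0],[1,-0.01,0,0,0,0,0],[1,-0.015,0,0,0,0,0],[1,-0.015,0,0,0,0,0]],
])

```text
clock: 5.82
tool_pos: [0.5989, -0.2701, 0.1386]
eef_rot: [0.703, 0.712, 0.001, -0.0]
contact_force: [-0.5, 6.5, 1.7]
opening: 0.198
```

play_rows([
  [[1,-0.01,0,0,0,0,0],[1,-0.02,0,0,0,0,0],[1,-0.02,0,0,0,0,0],[1,-0.02,0,0,0,0,0]],
])

```text
clock: 6.32
tool_pos: [0.599, -0.2702, 0.1385]
eef_rot: [0.701, 0.713, 0.003, -0.004]
contact_force: [-2.1, 11.8, 4.0]
opening: 0.2
```

Run:
```python
from h import *
st()
im=vision.snapshot('scene'); crop(im,100,60,160,150,4,'pics/s2.png')
im=vision.snapshot('top'); crop(im,300,130,140,110,5,'pics/t2.png')
```

```text
t 6.325 pos [ 0.599  -0.2702  0.1385] phi 90.93694901731303 z [-0.0013  0.0091 -1.    ] F [-2.0821 11.809   3.9802] open 0.20022491930352174 q [ 0.5311  0.8918 -0.3331  1.547   0.3625  0.7683  1.637 ]
```

View pics/s2.png

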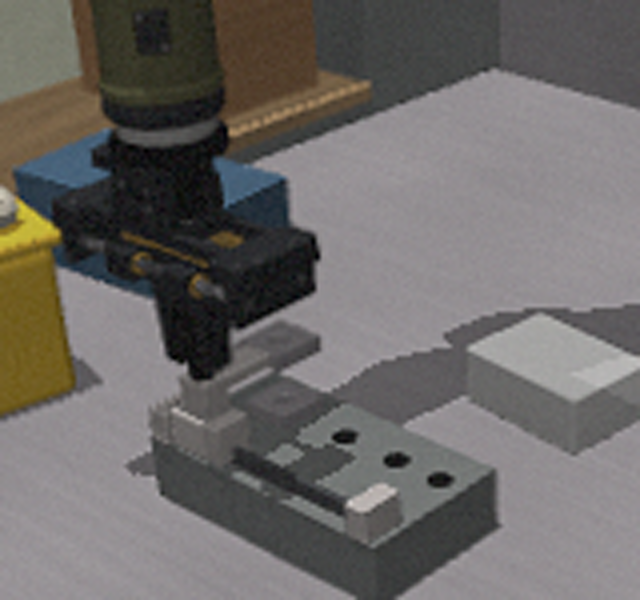

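The guide is home: the carriage is against the end block, and the force rises to 12 N with no motion. I'll release and lift.

play_rows([
  [[1,0,0,0,0,0,0],[-0.3,0,0,0,0,0,0],[-0.3,0,0,0,0,0,0],[-0.3,0,0,0,0,0,0]],
])

```text
clock: 6.92
tool_pos: [0.599, -0.2712, 0.1386]
eef_rot: [0.702, 0.713, 0.003, -0.003]
contact_force: [-0.3, 1.4, 0.2]
opening: 0.516
```

play_rows([
  [[-0.3,0,0,0,0,0,0],[-0.3,0,0,-0.1,0,0,0],[-0.3,0,0,-0.3,0,0,0],[-0.5,0,0,-0.4,0,0,0],[-1,0,0,-0.4,0,0,0]],
])

```text
clock: 7.55
tool_pos: [0.6007, -0.2728, 0.2614]
eef_rot: [0.702, 0.712, 0.004, -0.0]
contact_force: [0.7, -0.6, -0.5]
opening: 0.838
```

Run:
```python
from h import *
st(); go([.55,0.0,.27],-7.9+180); go([.55,0.0,.27],-7.9);
```

```text
t 7.55 pos [ 0.6007 -0.2728  0.2614] phi 90.85334751365198 z [ 0.0048  0.0059 -1.    ] F [ 0.7379 -0.5993 -0.4962] open 0.8377092169579761 q [ 0.5561  0.7498 -0.381   1.4421  0.2967  1.004   1.6947]
shift [ 0.9119 -0.1552 -0.0241] turn [ 0.0026 -0.0004 -0.4514]
shift [ 0.9119 -0.1552 -0.0241] turn [-0.0004 -0.0027  0.5486]
```

play_rows([
  [[-1,0.18,0,-0.02,0,0,0.059],[-1,0.36,-0.05,-0.02,0,0,0.118],[-1,0.54,-0.1,-0.02,0,0,0.177],[-1,0.72,-0.15,-0.02,0,0,0.236],[-1,0.9,-0.155,-0.02,0,0,0.295]],
])

```text
clock: 8.18
tool_pos: [0.548, -0.0026, 0.2674]
eef_rot: [0.947, 0.32, 0.001, -0.002]
contact_force: [1.8, 0.4, -0.0]
opening: 0.999
```

Run:
```python
from h import *
st(); go([.53,.2707,.26],-7.9)
im=vision.snapshot('top'); crop(im,300,130,140,110,5,'pics/t3.png')
im=vision.snapshot('scene'); crop(im,100,60,160,150,4,'pics/s3.png')
```

```text
t 8.175 pos [ 0.548  -0.0026  0.2674] phi 37.355328961042574 z [ 0.0013  0.0051 -1.    ] F [ 1.8228  0.4001 -0.0173] open 0.9992190526898821 q [-0.0122  0.5716 -0.1044  1.7925  0.0732  0.7794  0.4999]
shift [ 0.5049 -0.7605  0.0292] turn [-0.0015 -0.0008  0.2514]
```

View pics/t3.png

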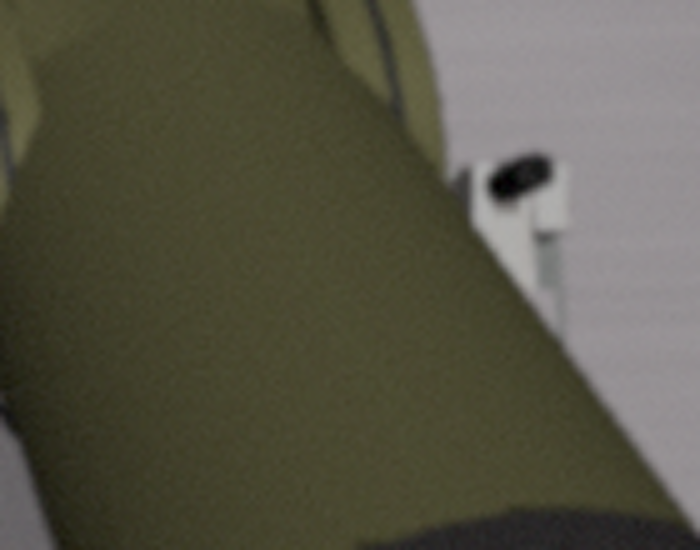

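View pics/s3.png

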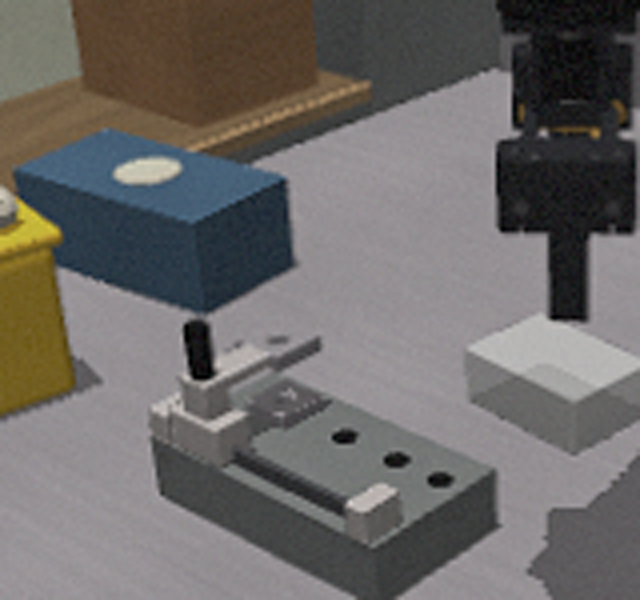

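The guide stays home after release, with the carriage against the end block at about (150,165) in the scene view. Next, the probe.

play_rows([
  [[-1,0.1,-0.15,0.02,0,0,0.055],[-1,0.2,-0.3,0.02,0,0,0.11],[-1,0.3,-0.46,0.02,0,0,0.165],[-1,0.4,-0.61,0.02,0,0,0.22],[-1,0.505,-0.76,0.02,0,0,0.251]],
])

```text
clock: 8.9
tool_pos: [0.5259, 0.279, 0.2631]
eef_rot: [0.998, -0.062, 0.0, -0.004]
contact_force: [0.7, 0.3, -0.1]
opening: 0.997
```

play_rows([
  [[-1,0,0,0,0,0,0],[-1,0,0,0,0,0,0]],
])

```text
clock: 9.15
tool_pos: [0.5255, 0.2776, 0.2617]
eef_rot: [0.998, -0.062, -0.001, -0.003]
contact_force: [-0.6, -0.6, 0.5]
opening: 0.997
```

Run:
```python
from h import *
st(); go([.5303,.2705,.155],-7.9)
im=vision.snapshot('top'); crop(im,310,150,120,75,6,'pics/t4.png'); cv2.imwrite('pics/top4.png',im[:,:,::-1])
im=vision.snapshot('scene'); crop(im,250,60,160,210,3,'pics/s4.png'); print(tri((260+128.8,155+268/5),(100+108/5,160+230/5)),tri((260+126,155+342/5),(100+80/5,160+118/5)))
```

```text
t 9.15 pos [0.5255 0.2776 0.2617] phi -7.052358509122978 z [-0.0009  0.0054 -1.    ] F [-0.6363 -0.5812  0.4582] open 0.9966779428742661 q [-0.6557  0.6452  0.1644  1.6703 -0.14    0.8355 -0.553 ]
shift [0.0193 0.0235 0.3557] turn [-0.0017  0.0005  0.0047]
(array([0.5096, 0.3579, 0.1675]), np.float64(0.0009971957178414052)) (array([0.5586, 0.3717, 0.1673]), np.float64(0.0013823236170573921))
```

View pics/t4.png

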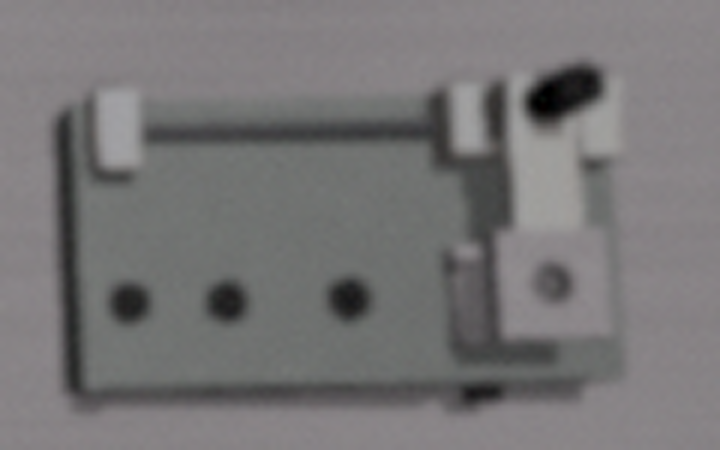

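View pics/s4.png

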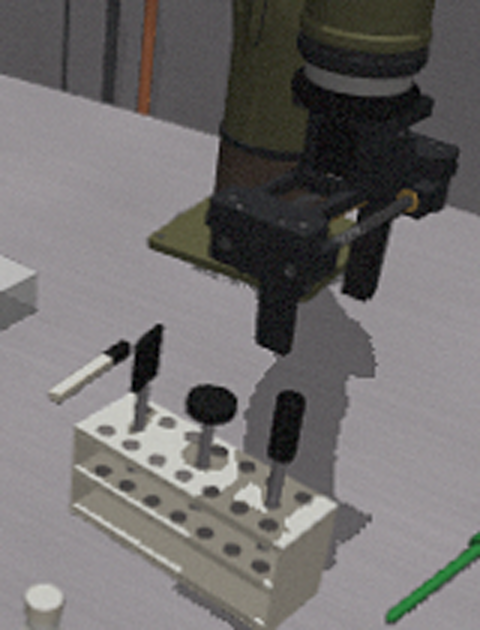

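The green look-alike seems to have moved. I'll check the full view.

Run:
```python
from h import *
im=vision.snapshot('scene'); cv2.imwrite('pics/s5.png',im[:,:,::-1])
```

```text
(no output)
```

View pics/s5.png

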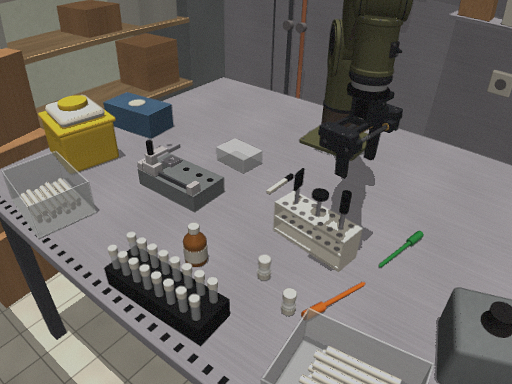

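View pics/top4.png

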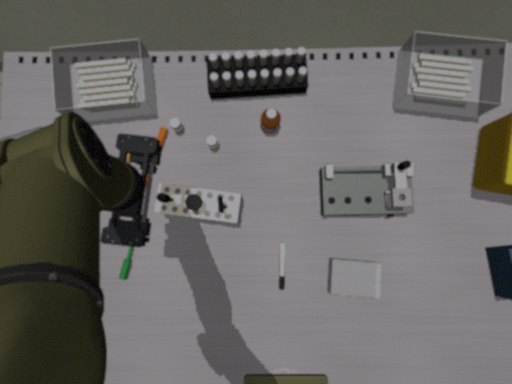

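The green and orange look-alikes now lie on the table, at scene (400,250) and (335,298). My fingers never went below z = 0.238 there and no contact force showed, so they probably toppled from standing free on their tips. Neither bears on the job. The probe, tamper and paddle are unchanged. I'll check the eye position and the tool's projection.

Run:
```python
from h import *
T=lambda x,y,s,ox,oy:(ox+(x+.5)/s-.5,oy+(y+.5)/s-.5)
print('eye home',onz('top',T(553,284,6,310,150),.109))
c=[onz('top',T(x,y,6,310,150),.109) for x,y in [(496,228),(608,228),(614,337),(501,340)]]; print(np.mean(c,0),np.array(c))
im=cv2.imread('pics/top4.png')[:,:,::-1]; crop(im,145,170,110,65,7,'pics/t5.png')
s=get_state(); R=Ro.from_quat(s['eef_rot']).as_matrix(); tip=s['tool_pos']+.019*R[:,2]
for n in ['scene','top']: print(n,[proj(n,tip+d*R[:,0]) for d in (-.053,0,.053)])
```

```text
eye home [ 0.5271 -0.2694  0.109 ]
[ 0.5275 -0.2701  0.109 ] [[ 0.5491 -0.2491  0.109 ]
 [ 0.5485 -0.2914  0.109 ]
 [ 0.5065 -0.2912  0.109 ]
 [ 0.5058 -0.2487  0.109 ]]
scene [array([368.7339, 157.1975]), array([354.7779, 166.2847]), array([339.5213, 176.196 ])]
top [array([144.5702, 221.3075]), array([148.5945, 194.4048]), array([152.5071, 167.9452])]
```

View pics/t5.png

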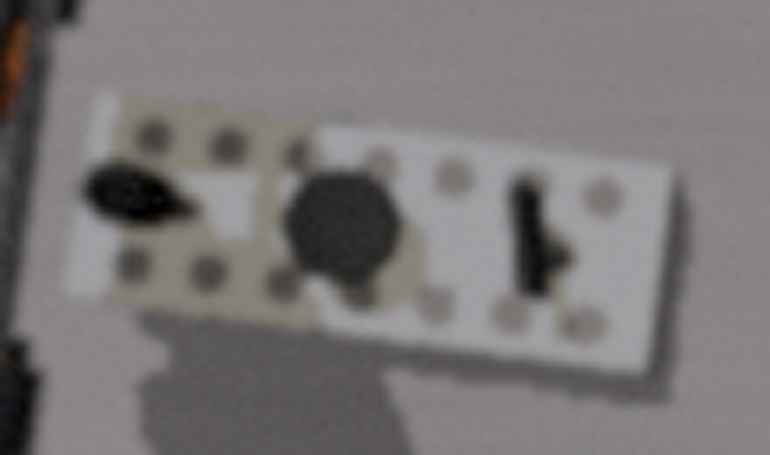

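The eye at home measures (0.527, -0.270), directly over the well. Next I'll align above the probe and go down.

play_rows([
  [[-1,0.019,0.023,0.05,-0.002,0,0.005],[-1,0.019,0.023,0.1,-0.002,0,0.005],[-1,0.019,0.023,0.1,-0.002,0,0.005],[-1,0.019,0.023,0.1,-0.002,0,0.005]],
])

```text
clock: 9.8
tool_pos: [0.5311, 0.2693, 0.2325]
eef_rot: [0.997, -0.071, -0.0, -0.0]
contact_force: [-0.9, -0.4, 0.0]
opening: 1.003
```

Run:
```python
from h import *
st(); go([.5303,.2705,.155],-7.9)
```

```text
t 9.8 pos [0.5311 0.2693 0.2325] phi -8.136748392204499 z [-0.0006  0.0003 -1.    ] F [-0.8513 -0.4194  0.0463] open 1.0033354025112722 q [-0.6391  0.684   0.162   1.696  -0.1473  0.7739 -0.5494]
shift [-0.0032 -0.0035  0.2585] turn [-0.0001  0.0002 -0.0013]
```

play_rows([
  [[-1,-0.003,-0.004,0.1,0,0,0],[-1,-0.003,-0.004,0.19,0,0,0],[-1,-0.003,-0.004,0.24,0,0,0],[-1,-0.003,-0.004,0.26,0,0,0],[-1,-0.003,-0.004,0.26,0,0,0]],
])

```text
clock: 10.42
tool_pos: [0.5307, 0.2708, 0.1548]
eef_rot: [0.997, -0.071, -0.0, -0.0]
contact_force: [-0.3, -0.6, 0.1]
opening: 0.999
```

Run:
```python
from h import *
st(); go([.5303,.2705,.155],-7.9)
im=vision.snapshot('scene'); crop(im,260,100,150,150,4,'pics/s6.png')
```

```text
t 10.425 pos [0.5307 0.2708 0.1548] phi -8.137384922489254 z [-0.      0.0006 -1.    ] F [-0.3086 -0.6036  0.0951] open 0.9993209016585168 q [-0.6245  0.791   0.133   1.757  -0.1677  0.6044 -0.5342]
shift [-0.0012  0.0012 -0.0005] turn [-0.0002  0.     -0.0013]
```

View pics/s6.png

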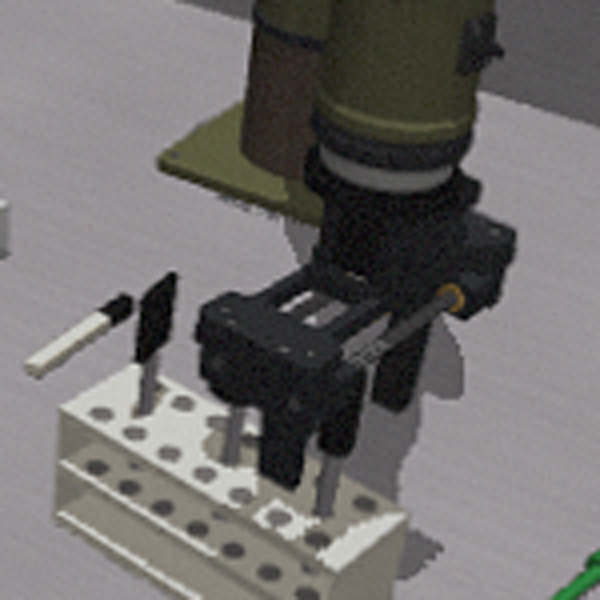

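The handle is between the fingers at about scene (345,205) and the tamper is clear. Closing.

play_rows([
  [[1,0,0,0,0,0,0],[1,0,0,0,0,0,0],[1,0,0,0,0,0,0],[1,0,0,0,0,0,0],[1,0,0,0,0,0,0]],
], force=25)

```text
clock: 11.1
tool_pos: [0.5309, 0.2708, 0.1552]
eef_rot: [0.997, -0.071, 0.0, -0.0]
contact_force: [0.0, -0.4, 0.1]
opening: 0.456
```

play_rows([
  [[1,0,0,0,0,0,0],[1,0,0,0,0,0,0],[1,0,0,0,0,0,0],[1,0,0,0,0,0,0],[1,0,0,0,0,0,0]],
])

```text
clock: 11.72
tool_pos: [0.5309, 0.2708, 0.1552]
eef_rot: [0.997, -0.071, 0.0, -0.0]
contact_force: [-0.2, 0.0, 0.2]
opening: 0.219
```

Run:
```python
from h import *
st(); go([.5303,.2705,.25],-7.9)
```

```text
t 11.725 pos [0.5309 0.2708 0.1552] phi -8.141320746782823 z [ 0.0006  0.0009 -1.    ] F [-0.1739  0.0157  0.1994] open 0.2190668805153889 q [-0.6244  0.7905  0.1332  1.7568 -0.1677  0.6044 -0.5342]
shift [-0.0017  0.0011 -0.316 ] turn [-0.0003 -0.0001 -0.0013]
```

play_rows([
  [[1,0,0,-0.05,0,0,0],[1,0,0,-0.13,0,0,0],[1,0,0,-0.22,0,0,0],[1,0,0,-0.31,0,0,0],[1,0,0,-0.36,0,0,0]],
])

```text
clock: 12.35
tool_pos: [0.5312, 0.2709, 0.2654]
eef_rot: [0.997, -0.071, 0.001, -0.001]
contact_force: [-0.5, -0.6, -0.6]
opening: 0.218
```

play_rows([
  [[1,0,0,-0.1,0,0,0],[1,0,0,-0.2,0,0,0],[1,0,0,-0.3,0,0,0],[1,0,0,-0.33,0,0,0],[1,0,0,-0.33,0,0,0]],
])

```text
clock: 12.98
tool_pos: [0.5307, 0.2706, 0.3642]
eef_rot: [0.997, -0.071, 0.001, -0.001]
contact_force: [0.1, -0.3, -1.5]
opening: 0.22
```

Run:
```python
from h import *
st(); go([.55,.0,.36],-3); go([.5273,-.2698,.36],0)
im=vision.snapshot('scene'); cv2.imwrite('pics/s7.png',im[:,:,::-1])
```

```text
t 12.975 pos [0.5307 0.2706 0.3642] phi -8.140636104471504 z [ 0.0023  0.002  -1.    ] F [ 0.1043 -0.2978 -1.5015] open 0.21973969432785181 q [-0.6643  0.5433  0.2008  1.5243 -0.1178  1.0829 -0.5787]
shift [0.1913 0.8839 0.0122] turn [-0.0007 -0.0007 -0.0286]
shift [0.2437 1.7849 0.0101] turn [-0.0007 -0.0007 -0.0452]
```

View pics/s7.png

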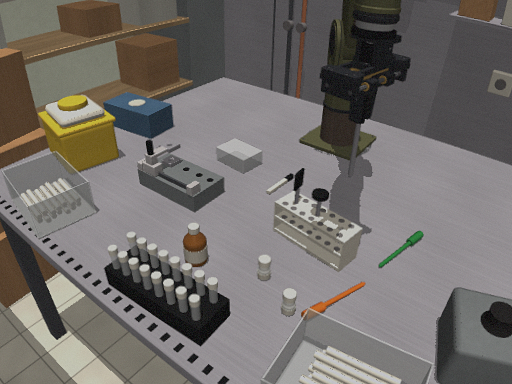

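The probe is held upright with its tip at about (352,177), and the other two instruments are in place. Carrying it over.

play_rows([
  [[1,0.03,0.08,0,0,0,-0.005],[1,0.06,0.22,0,0,0,-0.01],[1,0.09,0.37,0,0,0,-0.015],[1,0.12,0.52,0,0,0,-0.02],[1,0.15,0.67,0,0,0,-0.025]],
])

```text
clock: 13.65
tool_pos: [0.5456, 0.0636, 0.3615]
eef_rot: [1.0, -0.031, -0.001, -0.0]
contact_force: [0.4, -0.2, -0.3]
opening: 0.219
```

Run:
```python
from h import *
st(); go([.5273,-.2698,.36],0)
```

```text
t 13.65 pos [0.5456 0.0636 0.3615] phi -3.5966031044348505 z [-0.0023  0.0006 -1.    ] F [ 0.3858 -0.1967 -0.3193] open 0.21860404663127178 q [-0.3142  0.4745  0.1842  1.6605 -0.0996  1.0179 -0.1601]
shift [0.009  1.1131 0.0045] turn [-0.0002  0.0007 -0.02  ]
```

play_rows([
  [[1,0,0.15,0,0,0,-0.005],[1,0,0.3,0,0,0,-0.01],[1,0,0.45,0,0,0,-0.015],[1,0,0.6,0,0,0,-0.02],[1,0,0.72,0,0,0.001,-0.02]],
])

```text
clock: 14.28
tool_pos: [0.5308, -0.1538, 0.3598]
eef_rot: [1.0, -0.001, -0.001, -0.0]
contact_force: [0.0, -0.0, -0.6]
opening: 0.219
```

Run:
```python
from h import *
st(); go([.5273,-.2698,.34],0)
```

```text
t 14.275 pos [ 0.5308 -0.1538  0.3598] phi -0.07386549736087075 z [-0.0023  0.0007 -1.    ] F [ 0.0208 -0.0494 -0.5657] open 0.21929922384150471 q [ 0.0874  0.4812  0.1797  1.6533 -0.0975  1.0183  0.2973]
shift [-0.0112  0.3866  0.0659] turn [-0.0002  0.0007 -0.0004]
```

play_rows([
  [[1,-0.004,0.12,0,0,0,0],[1,-0.008,0.25,0.02,0,0,0],[1,-0.011,0.34,0.04,0,0,0],[1,-0.011,0.387,0.066,0,0.001,0],[1,-0.011,0.387,0.066,0,0.001,0]],
])

```text
clock: 14.9
tool_pos: [0.5264, -0.2699, 0.3383]
eef_rot: [1.0, -0.001, -0.001, -0.001]
contact_force: [-0.3, -0.2, -2.1]
opening: 0.221
```

Run:
```python
from h import *
st(); go([.5273,-.2698,.275],0)
im=vision.snapshot('scene'); cv2.imwrite('pics/s8f.png',im[:,:,::-1]);crop(im,100,30,150,170,4,'pics/s8.png')
im=vision.snapshot('top'); crop(im,310,130,160,100,5,'pics/t8.png')
```

```text
t 14.9 pos [ 0.5264 -0.2699  0.3383] phi -0.14487906935707187 z [-0.0021  0.002  -1.    ] F [-0.3004 -0.2101 -2.1334] open 0.2209729112836669 q [ 0.2937  0.5612  0.1772  1.5721 -0.1113  1.0209  0.5002]
shift [ 0.0033 -0.      0.2111] turn [-0.0006  0.0007 -0.0008]
```

View pics/s8.png

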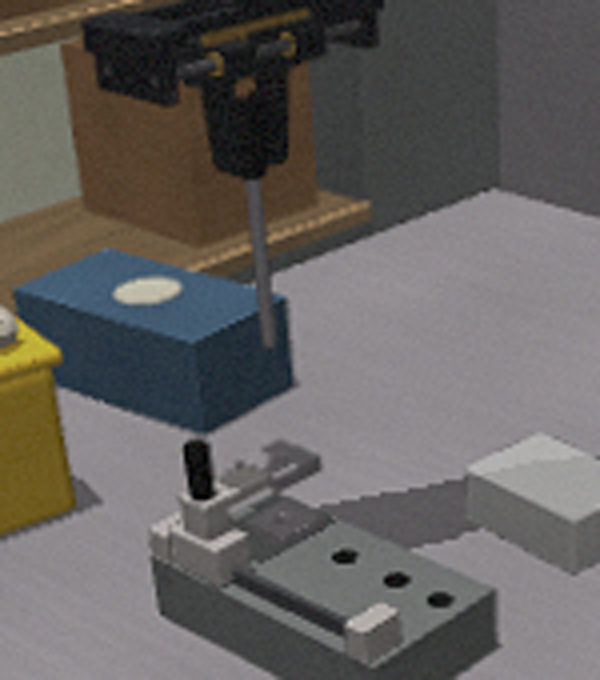

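View pics/t8.png

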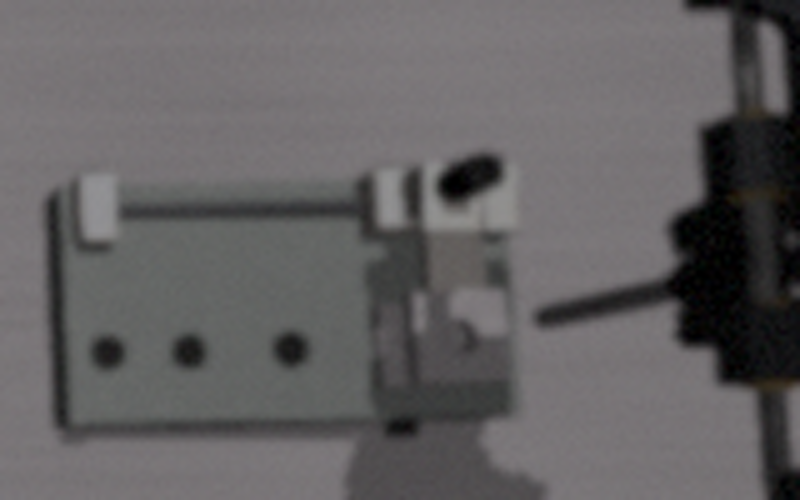

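Run:
```python
from h import *
a=(100+268.5/4-.5,30+346.5/4-.5); b=(310+540.5/5-.5,130+319/5-.5)
print(tri(a,b)); 
a2=(100+252/4-.5,30+184/4-.5); b2=(310+670/5-.5,130+289/5-.5)
s=get_state(); p=s['tool_pos']; print('expected tip',proj('scene',p-[0,0,.1452]),proj('top',p-[0,0,.1452]),'seen',a,b)
print(proj('scene',p-[0,0,.03]),a2,proj('top',p-[0,0,.0352]),b2)
print(onz('scene',a,.193),onz('top',b,.193))
```

```text
(array([ 0.5271, -0.2687,  0.1948]), np.float64(0.0009822935626989534))
expected tip [166.7699 116.4524] [417.4764 192.9106] seen (166.625, 116.125) (417.6, 193.3)
[162.8022  75.2691] (162.5, 75.5) [444.8949 186.5125] (443.5, 187.3)
[ 0.5245 -0.2725  0.193 ] [ 0.5269 -0.269   0.193 ]
```

The tip is within about 1 mm of where it should be and the stem is upright. Now down to about 12 mm above the eye, then another look.

play_rows([
  [[1,0.002,0.001,0.07,0,0,0],[1,0.002,0.001,0.14,0,0,0],[1,0.002,0.001,0.19,0,0.001,0],[1,0.002,0.001,0.225,0,0.001,0],[1,0.002,0.001,0.225,0,0.001,0]],
])

```text
clock: 15.62
tool_pos: [0.5283, -0.2673, 0.2716]
eef_rot: [1.0, 0.001, 0.001, -0.002]
contact_force: [-0.7, 0.3, -1.2]
opening: 0.217
```

Run:
```python
from h import *
st(); go([.527,-.2702,.245],0)
im=vision.snapshot('scene'); crop(im,130,110,80,70,8,'pics/s9.png')
im=vision.snapshot('top'); crop(im,340,140,110,80,7,'pics/t9.png')
s=get_state(); p=s['tool_pos']; print('tip',proj('scene',p-[0,0,.1452]),proj('top',p-[0,0,.1452]), 'eye', proj('scene',[.5273,-.2698,.109]),proj('top',[.5273,-.2698,.109]))
```

```text
t 15.625 pos [ 0.5283 -0.2673  0.2716] phi 0.10076023922946027 z [ 0.0024  0.0032 -1.    ] F [-0.681   0.2521 -1.1903] open 0.2166380432044566 q [ 0.3017  0.6302  0.1573  1.6645 -0.1278  0.856   0.5148]
shift [-0.0046  0.0098  0.0887] turn [-0.001  -0.0008  0.0006]
tip [168.7208 138.6515] [404.381  195.4784] eye [169.3094 144.1302] [401.9066 196.8437]
```

View pics/s9.png

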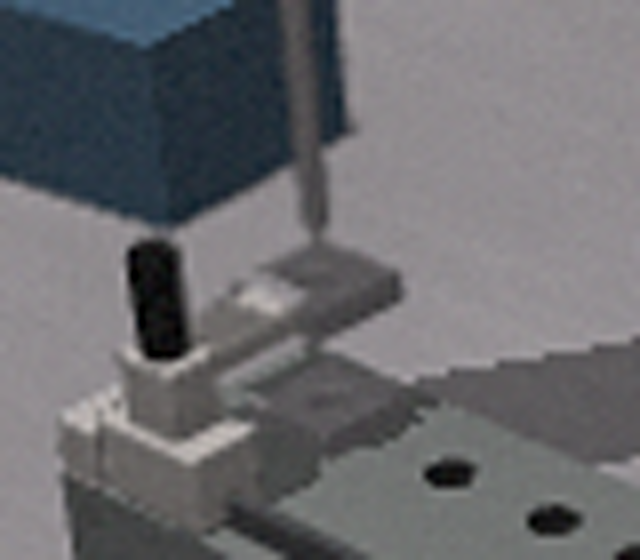

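View pics/t9.png

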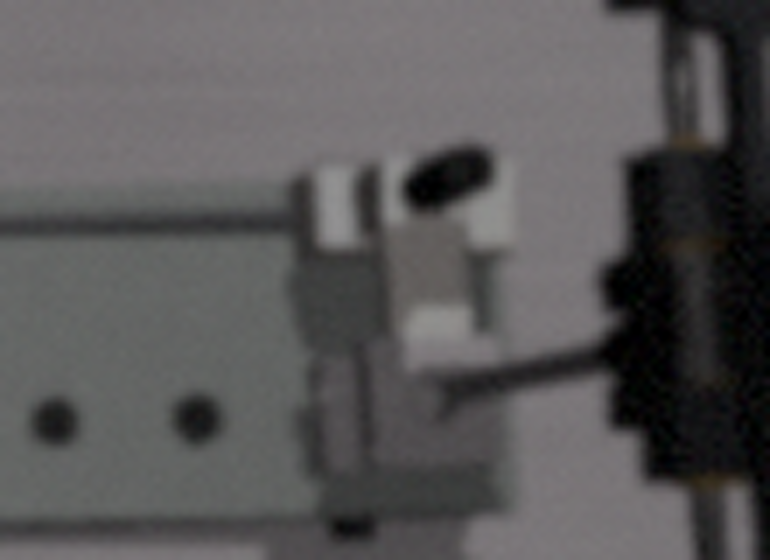

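The tip stands just above the eye, but the TCP is 3 mm off in y. I'll correct before going in.

play_rows([
  [[1,-0.005,0.01,0,-0.001,-0.001,0],[1,-0.005,0.01,0,-0.001,-0.001,0],[1,-0.005,0.01,0,-0.001,-0.001,0],[1,-0.005,0.01,0,-0.001,-0.001,0]],
])

```text
clock: 16.23
tool_pos: [0.5272, -0.2712, 0.2726]
eef_rot: [1.0, 0.001, 0.001, 0.001]
contact_force: [-0.6, -0.9, -1.5]
opening: 0.217
```

Run:
```python
from h import *
st(); go([.527,-.2702,.245],0)
```

```text
t 16.225 pos [ 0.5272 -0.2712  0.2726] phi 0.05839619038406311 z [ 0.0012 -0.001  -1.    ] F [-0.5767 -0.8745 -1.4829] open 0.2173069557581042 q [ 0.3042  0.63    0.1605  1.6618 -0.1242  0.8582  0.5166]
shift [-0.0009 -0.0033  0.0921] turn [ 0.0003 -0.0004  0.0003]
```

play_rows([
  [[1,-0.001,-0.003,0.03,0,0,0],[1,-0.001,-0.003,0.05,0,0,0],[1,-0.001,-0.003,0.07,0,0,0],[1,-0.001,-0.003,0.09,0,0,0]],
])

```text
clock: 16.73
tool_pos: [0.5269, -0.2703, 0.2451]
eef_rot: [1.0, 0.0, 0.0, 0.0]
contact_force: [-0.5, 0.2, -0.1]
opening: 0.219
```

Run:
```python
from h import *
st(); go([.527,-.2702,.215],0)
im=vision.snapshot('scene'); crop(im,130,110,80,70,8,'pics/s10.png')
im=vision.snapshot('top'); crop(im,340,140,110,80,7,'pics/t10.png')
```

```text
t 16.725 pos [ 0.5269 -0.2703  0.2451] phi 0.05484821938560481 z [ 0.001 -0.001 -1.   ] F [-0.5008  0.1647 -0.1492] open 0.21944930221546147 q [ 0.308   0.6623  0.1523  1.6946 -0.1306  0.7932  0.5212]
shift [ 0.0002 -0.0004  0.1002] turn [ 0.0003 -0.0003  0.0003]
```

View pics/s10.png

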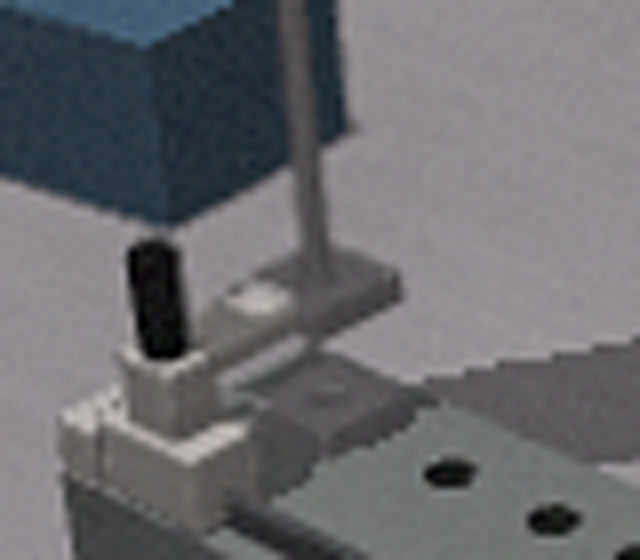

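View pics/t10.png

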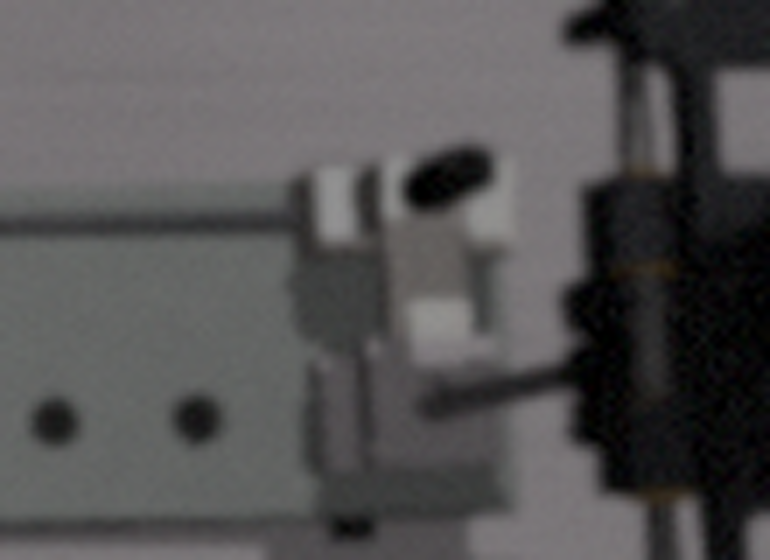

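The tip is in the eye, at about scene (169,144), with no contact force. Continuing down.

play_rows([
  [[1,0,0,0.03,0,0,0],[1,0,0,0.06,0,0,0],[1,0,0,0.085,0,0,0],[1,0,0,0.1,0,0,0],[1,0,0,0.1,0,0,0]],
])

```text
clock: 17.45
tool_pos: [0.5264, -0.27, 0.2144]
eef_rot: [1.0, 0.001, -0.0, 0.0]
contact_force: [0.4, -0.1, -0.7]
opening: 0.221
```

Run:
```python
from h import *
st(); go([.527,-.2702,.192],0)
im=vision.snapshot('scene'); crop(im,130,110,80,70,8,'pics/s11.png')
```

```text
t 17.45 pos [ 0.5264 -0.27    0.2144] phi 0.05851261214296744 z [-0.0008 -0.0001 -1.    ] F [ 0.4045 -0.0678 -0.7227] open 0.22055509447503072 q [ 0.314   0.702   0.1422  1.7245 -0.1378  0.7255  0.5274]
shift [0.002  0.0007 0.0746] turn [0.     0.0002 0.0003]
```

View pics/s11.png

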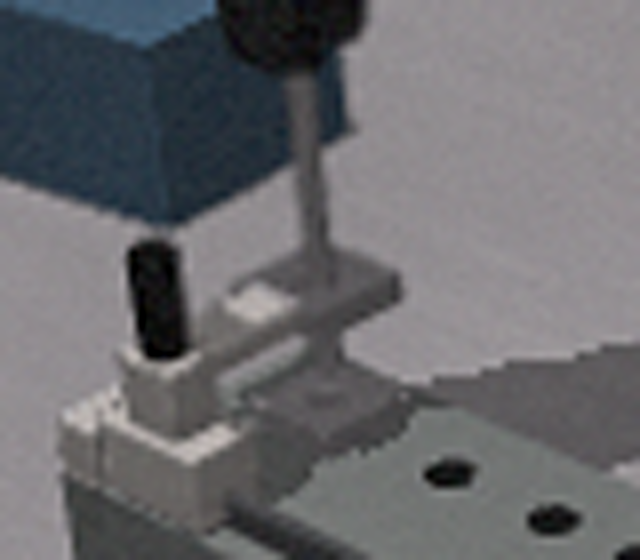

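The stem is through the eye and its tip hangs above the collar. Now into the collar, slowly.

play_rows([
  [[1,0.002,0,0.02,0,0,0],[1,0.002,0,0.04,0,0,0],[1,0.002,0,0.06,0,0,0],[1,0.002,0,0.075,0,0,0],[1,0.002,0,0.075,0,0,0]],
])

```text
clock: 18.12
tool_pos: [0.527, -0.27, 0.1917]
eef_rot: [1.0, 0.0, -0.0, 0.0]
contact_force: [-0.4, -0.3, -1.3]
opening: 0.214
```

Run:
```python
from h import *
st(); go([.527,-.2702,.170],0)
```

```text
t 18.125 pos [ 0.527  -0.27    0.1917] phi 0.054903170692985066 z [-0.001 -0.    -1.   ] F [-0.377  -0.3235 -1.3431] open 0.2142495069453927 q [ 0.3185  0.7335  0.1344  1.7418 -0.1431  0.6767  0.5315]
shift [0.0002 0.0006 0.0725] turn [0.     0.0003 0.0003]
```

play_rows([
  [[1,0,0,0.02,0,0,0],[1,0,0,0.04,0,0,0],[1,0,0,0.06,0,0,0],[1,0,0,0.072,0,0,0],[1,0,0,0.072,0,0,0]],
])

```text
clock: 18.75
tool_pos: [0.5269, -0.27, 0.1698]
eef_rot: [1.0, 0.0, -0.001, -0.0]
contact_force: [0.7, 0.6, -0.9]
opening: 0.213
```

Run:
```python
from h import *
st(); go([.527,-.2702,.170],0)
im=vision.snapshot('scene'); cv2.imwrite('pics/s12.png',im[:,:,::-1]); crop(im,100,90,110,90,7,'pics/s12c.png')
im=vision.snapshot('top'); cv2.imwrite('pics/t12.png',im[:,:,::-1])
```

```text
t 18.75 pos [ 0.5269 -0.27    0.1698] phi 0.05699831130226514 z [-0.0014  0.0001 -1.    ] F [ 0.6635  0.636  -0.9382] open 0.21332669743756602 q [ 0.3232  0.7648  0.1265  1.7576 -0.1481  0.6298  0.5358]
shift [ 0.0005  0.0008 -0.0007] turn [-0.      0.0004  0.0003]
```

View pics/s12.png

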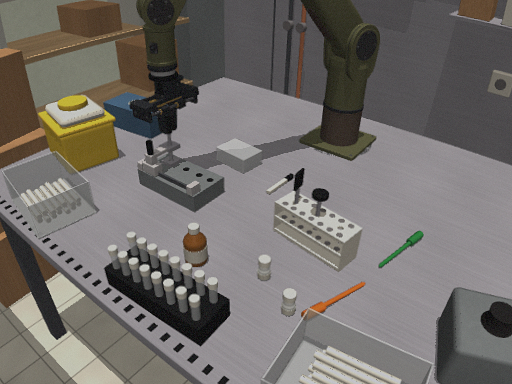

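View pics/s12c.png

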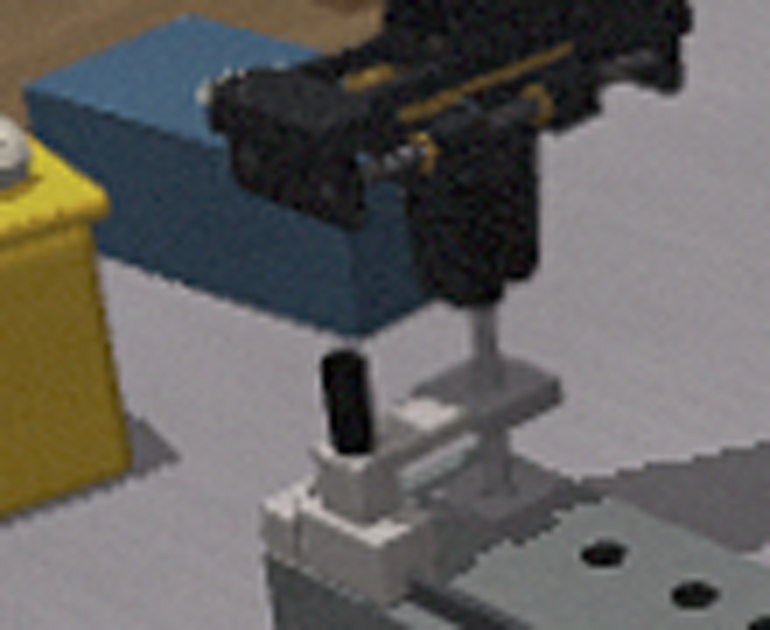

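View pics/t12.png

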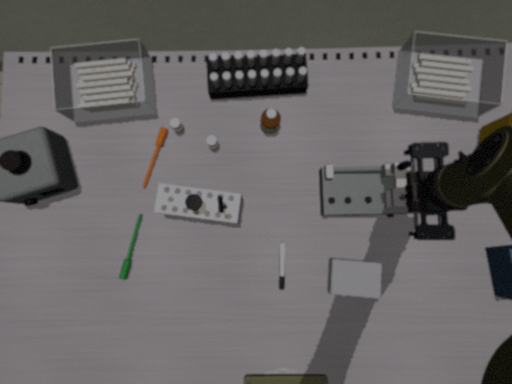

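The stem passes through both the eye and the collar, with the tip at about z = 0.025: 35 mm deep and 17 mm clear of the bottom. The guide is home and the other objects are unchanged. I'll settle briefly, then hand in.

play_rows([
  [[1,0,0,0,0,0,0],[1,0,0,0,0,0,0],[1,0,0,0,0,0,0]],
])

```text
clock: 19.23
tool_pos: [0.527, -0.2701, 0.1703]
eef_rot: [1.0, 0.001, -0.0, 0.0]
contact_force: [1.6, 1.2, -0.6]
opening: 0.228
```

Run:
```python
from h import *
st(); print(r.finish_job())
```

```text
t 19.225 pos [ 0.527  -0.2701  0.1703] phi 0.05856305144096112 z [-0.0007 -0.0002 -1.    ] F [ 1.5873  1.2363 -0.6212] open 0.2278455534944206 q [ 0.3232  0.764   0.1266  1.7573 -0.148   0.6301  0.5358]
the job is handed in; nothing more can be done
None
```

I slid the guide home by its knob, lowered the probe upright through the eye and the collar, and handed the job in at 19.2 s, still holding it.

- **Guide:** the slide stopped against its end block, and the force rose to 12 N with no further motion. After I released the knob, the eye measured (0.527, -0.270), directly over the well.
- **Probe:** I gripped it by the handle in the rack's +y hole and carried it over. The tip is worked out to stand 35 mm below the collar mouth, about two thirds of the depth, and about 17 mm clear of the bottom. I could not see the tip inside the well; the exposed stem in the last picture agrees with that depth to about 3 mm.
- **Force and tilt:** the wrist force stayed around 2 N or less during insertion, and the tool stood within 0.1° of vertical at the end.
- **Other objects:** in the last pictures the tamper and paddle are in the rack, and the bottle, vials, marker and clear box are where they were.

**Look-alikes fell over:** the green and orange look-alikes stood upright in the first picture and were later lying on the table. The fingers never went below 0.238 m near them and I recorded no contact force, so they probably toppled by themselves. I do not have proof of that.

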